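Clamp the bead jar and twist off its tight lid

TASK

Swing the clamp lever on the wooden jar stand fully shut so that the bead jar is braced. Then unscrew the tight metal lid anticlockwise, stop turning as soon as its threads let go (about a sixth of a turn), and lift it straight up: finish while still holding the lid level in the gripper, centred one or two finger-breadths above the jar's mouth. The jar stays in its clamped stand and the other things on the table are left alone.

Things in the scene. Friction and masses are not known exactly. Their poses are not given: they have to be found in the camera images.
- jar_stand: fixed wooden stand: base 148 x 112 x 10 mm with three 34 mm high wooden walls forming a half-hexagon cradle for the jar. Origin on the table under the cradle's centre, where the jar stands (within 3 mm); z up. The walls are at its +x side; the clamp lever's pivot pin is 54 mm from the origin along its own -x
- clamp_lever (a joint): angle of the steel lever about its vertical pin, rad: 0 = fully shut (end stop), 1.2 to 1.9 = open at the start, 2.0 = open end stop; positive = anticlockwise seen from above, so shutting it is a clockwise swing. A stiff hinge (0.12 N m) that stays where it is left; in the last 0.35 rad its eccentric lobe presses on the jar, then locks itself
- lever_hinge (a point): the lever's pivot axis, 20 mm above the table; frame parallel to the stand's
- lever_grip (a point): on the axis of the upright black round post at the lever's end: post 14 mm in diameter, bare from 34 to 70 mm above the table, this point 52 mm above the table, 68 mm from the pivot axis (lever shut: along the stand's +y from the pin; at angle q: turned q anticlockwise from there). Pinch it from above or push it
- jar: hexagonal clear glass jar with wooden and white beads (0.45 kg): body 68 mm across flats, 70 mm high, neck 40 mm in diameter with its mouth at 90.5 mm. Origin at the centre of its underside, which stands 10 mm above the table; z up
- jar_mouth (a point): centre of the jar's mouth, 90.5 mm above the jar's underside
- lid: round metal screw lid, 62 mm in diameter, 20 mm high, knurled, 60 g. Origin at the centre of its lower edge, at the start 90 mm above the table, 10 mm clear of the jar's hexagonal body. Three lugs and a sprung seal hold it tight (about 0.2 to 0.4 N m). Turned 45 degrees anticlockwise (seen from above) it comes free and rises about 2 mm; lift it at 45 to 75 degrees; a stop comes at about 80
- lid_mark (a point): small raised bar mark on the lid's top edge, 31 mm from the axis along the lid's own +x; at the start it points along the jar's own +x (up to 5 degrees beyond, anticlockwise)
- thread_cone: bystander: upright cone of gold thread, 62 mm in diameter, 150 mm high; origin at its foot
- tape: bystander: roll of masking tape lying flat, 104 mm in diameter, 25 mm high; origin at its underside
- scissors: bystander: black-handled scissors lying flat, 66 x 162 x 11 mm; origin at the underside
- cotton_ball: bystander: ball of white crochet cotton, 85 mm in diameter, 79 mm high; origin at its underside
Not all that is in view belongs to the job. Of the things that look like the lid, the larger one is meant.

How it is judged (in metres and radians):
On the way, in this order (a step that is already met when the one before it is completed fails the run):
1. the clamp lever is shut while the lid is still screwed on (value of joint clamp_lever below 0.15 rad and y of lid_mark in the frame of jar below 0.014 m and z of lid in the frame of jar below 0.0835 m), for 0.2 s.
2. the lid is turned at least a tenth of a turn anticlockwise while still down on the jar, the lever shut (value of joint clamp_lever below 0.15 rad and y of lid_mark in the frame of jar above 0.018 m and z of lid in the frame of jar below 0.086 m).
At the end, for the whole second after the job is handed in: The fingers grip the still lid, level within 0.2 rad, its lower edge 5 to 50 mm above the jar's mouth, centred within 15 mm, not touching the jar; lever shut (below 0.15 rad); jar upright, within 6 mm of the stand's centre and at most 4 mm off its floor (z of lid in the frame of jar_mouth between 0.005 and 0.05 m and horizontal distance between lid and jar_mouth below 0.015 m and angle between lid's own z axis and vertical below 0.2 rad and contact force between lid and the fingers above 1 N and contact force between lid and jar below 0.05 N and linear speed of lid below 0.03 m/s and value of joint clamp_lever below 0.15 rad and horizontal distance between jar and jar_stand below 0.006 m and z of jar in the frame of jar_stand below 0.014 m and angle between jar's own z axis and vertical below 0.1 rad); the arm keeps its last pose, push and grip.
It fails at once if the jar is pulled up out of its stand or tipped (z of jar in the frame of jar_stand above 0.025 m or angle between jar's own z axis and vertical above 0.3 rad).
It fails at once if the lid comes off while the clamp is open (z of lid in the frame of jar above 0.0905 m and value of joint clamp_lever above 0.3 rad).
It fails at once if the lid, still on the jar, is turned far past where it lets go, over its stop (about 95 degrees) (x of lid_mark in the frame of jar below -0.004 m and z of lid in the frame of jar below 0.0885 m).
It fails at once if a bystander is moved more than 30 mm (distance of any of thread_cone, tape, scissors, cotton_ball from where it was at the start of the episode above 0.03 m).
It also fails if it takes over 53 s, if anything falls off the work surface, if the arm or the gripper's body presses on something with over 40 N, if the wrist force passes 120 N, or if a joint passes its speed limit or range.

ROBOT

A 6-joint arm with a two-finger parallel gripper is mounted at the origin on a cart in front of the work surface, level with it; the furniture and walls round the work are solid. World frame = base frame: x ahead of the robot, y to its left, z up, the work surface at z = 0. Lengths are in mm, angles in rad, forces in N, time in s.
With the tool pointing down it reaches from about 325 to 850 mm from the base axis. Payload 15.5 kg.
Tool frame: the origin (TCP) lies on the centre line of the jaws, within the pads' length; the fingertips stand 17 mm ahead of it and the grasp point (between the pads) lies 2 mm behind it; z points along the fingers, y is the direction in which the jaws open and shut (so a half turn about z gives the same grasp; the last joint's range is limited). The gripper opens to 91 mm and grips with 3 to 60 N. Pads are 32 mm wide; open, the fingers measure 118 mm over their backs; the gripper's body (76 mm by 178 mm) begins 60 mm behind the grasp point.
Start: joints at [-1.272, 0.494, 1.345, -0, 1.302, -0.096], TCP at [239.814, -577.162, 230.915] pointing down, gripper open.
Joint ranges: [-2.91, 2.91], [-0.82, 2.16], [0.22, 2.67], [-1.22, 4.37], [0.12, 2.79], [-3.08, 3.08]. Speed limits (rad/s): [1.89, 1.89, 2.57, 3.01, 3.01, 3.01].

INTERFACE

Orientations are given as a rotation vector (axis times angle).
In Python, from workcell import robot, vision, models gives the robot as it stands.
- The arm moves only by the shell command python3 -m inch 'ROWS' [FORCE]. ROWS is JSON, a list of rows, each a list of 5 numbers: the closure, from -1 (fully open) to 1 (shut), then the shift along the tool's x, y, z scaled (see below), then the turn about the tool's z scaled (see below). A call has exactly 5 rows; each row is the pose to reach, as a shift and turn from the pose commanded when the call began, along the tool's axes at that moment; what a row does not reach only later rows make up. The controller multiplies each number of a shift by 400 mm and each number of a turn by 30 degrees. A row lasts 1/10 s, in which the tool goes at most 50 mm and 8.59 degrees, less where a joint would pass 70% of its speed; a pose out of reach is approached as far as the arm can. A call with a number of a shift or a turn outside -1 to 1 is refused whole. A call with a gripper value outside its range is refused whole. The fingers move at their own pace and stop on an object; FORCE is the grip in N (left out, the last holds). Time passes only in rows, so rows that repeat a pose let the fingers close, or fill a call up. It gives the time, the measured TCP pose, the force and the opening at its end, in the units of the state.
- robot.observe(): the state, without advancing time (a new reading comes with each control period).
- vision.camera(name): name is "side" or "top" or "wrist"; returns a dict with "pixels" (420x560x3 uint8, red, green, blue), "depth" (420x560 float32, mm along the optical axis (not along the pixel's ray), 0 where there is no reading), "fx", "fy", "cx", "cy" (pixels), "rvec" (rotation vector, rad) and "tvec" (3), from world to camera coordinates, as OpenCV has them. Camera axes: x right, y down, z forward; pixel columns grow to the right and rows downward; lengths in mm; the calibration is good to about 2 mm. A picture is of the moment at which its call begins.
- robot.hand_in(): hands the job in, once; it reports no verdict.
Trained networks look in a picture, given as the dict that the camera call returned (one of the last four; its "shot" number tells which), for a name from the list of things; names that differ only in an ending like _2 or _b are one class to them, and where a whole thing is asked for, a point or a joint stands for the part that bears it (a point fixed in the world has none). Each returns a list of dicts, best first, with "conf" (0 to 1); they miss things now and then, are a little off and sometimes report something else, mostly with a low value. They report only what shows in the picture. A call takes as long as a camera call. They do not tell look-alikes from the thing itself.
- models.recognise(picture, query): "xy" ([column, row] as shares, 0 to 1, of the picture: columns of its width, rows of its height, amid what is visible of it).
- models.tip_of(picture, query): "xy" ([column, row] as shares, 0 to 1, of the picture: columns of its width, rows of its height: a listed point, or the origin of a listed thing).
The state is a dict: "clock": time; "qpos": joint angles; "dq": joint speeds; "effort": joint torques, N m; "position": TCP position; "orientation": TCP orientation; "contact_force": force on the tool from outside, world axes, zero at the start; "moment": the same for the moment, N m; "opening": finger opening in mm.
Only numpy, scipy, OpenCV 4.12 (cv2) and the standard library are available. Lean on these libraries where they do the work, as an engineer would, in place of code of your own. Each camera call takes 0.05 s, during which the arm holds its last target. There are 200 camera calls.

## Working session

There is one attempt and no reset: what is moved stays moved. The work goes in short steps, Python scripts to look and compute and a shell command to move; the robot and the scene stay as the last step left them, time stands still between calls to the robot, and variables do not carry over. Pictures are saved under pics/ and viewed, about 8 in all and at most 12, crops included, and the job is handed in when it is done.

```bash
mkdir -p pics; cat > h.py <<'E'
import numpy as np, cv2
from workcell import robot, vision, models
from scipy.spatial.transform import Rotation as R
def pose(c): return R.from_rotvec(np.ravel(c['rvec'])).as_matrix(), np.ravel(c['tvec'])
def ray(c,xy):
    M,t=pose(c); u,v=xy[0]*560,xy[1]*420
    d=M.T@np.array([(u-c['cx'])/c['fx'],(v-c['cy'])/c['fy'],1]); return -M.T@t,d
def atz(c,xy,z):
    o,d=ray(c,xy); return o+d*(z-o[2])/d[2]
def cloud(c):
    M,t=pose(c); v,u=np.indices(c['depth'].shape); D=c['depth'].astype(float)
    p=np.stack([(u-c['cx'])/c['fx']*D,(v-c['cy'])/c['fy']*D,D],-1)
    return (p-t)@M
def save(c,n,s=None):
    im=c['pixels'][:,:,::-1]
    if s: im=im[s[1]:s[3],s[0]:s[2]]; im=cv2.resize(im,None,fx=s[4],fy=s[4],interpolation=cv2.INTER_CUBIC)
    cv2.imwrite('pics/'+n,im)
E
python3 - <<'E'
from h import *
Z=dict(lid=90,lid_mark=110,lever_grip=52,lever_hinge=20,jar=10,jar_mouth=100.5,jar_stand=0,thread_cone=0,tape=0,scissors=0,cotton_ball=0)
ims=[]
for n in('top','side'):
    c=vision.camera(n); ims.append(c['pixels'][:,:,::-1])
    print(n,'cam at',ray(c,(.5,.5))[0].round())
    for q,z in Z.items():
        for r in models.tip_of(c,q)[:3]: print(q,round(r['conf'],2),(np.array(r['xy'])*[560,420]).round(),atz(c,r['xy'],z).round(1))
cv2.imwrite('pics/a.png',ims[0]);cv2.imwrite('pics/b.png',ims[1])
s=robot.observe();print(s)
E
```

```text
top cam at [ 409.  239. 1020.]
lid 0.71 [201. 253.] [415.9 400.5  90. ]
lid 0.68 [241. 203.] [531.2 306.4  90. ]
lid_mark 0.68 [231. 205.] [524.5 328.2 110. ]
lid_mark 0.46 [207. 243.] [436.7 383.7 110. ]
lid_mark 0.26 [147. 253.] [416.5 519.4 110. ]
lever_grip 0.65 [286. 204.] [532.1 198.   52. ]
lever_hinge 0.73 [259. 212.] [516.7 265.6  20. ]
jar_mouth 0.72 [243. 206.] [521.8 302.1 100.5]
jar_stand 0.56 [241. 211.] [521.1 314.    0. ]
thread_cone 0.72 [179. 178.] [610.4 474.5   0. ]
tape 0.88 [387. 187.] [578.8 -68.2   0. ]
scissors 0.74 [394. 222.] [486.7 -82.9   0. ]
cotton_ball 0.84 [147. 250.] [424.9 552.4   0. ]
side cam at [100. 992. 420.]
lid 0.86 [252. 228.] [529.2 316.   90. ]
lid 0.78 [273. 297.] [352.  536.2  90. ]
lid_mark 0.95 [249. 220.] [533.7 323.8 110. ]
lid_mark 0.9 [275. 289.] [346.1 542.6 110. ]
lever_grip 0.67 [282. 223.] [530.5 175.5  52. ]
lever_hinge 0.88 [263. 252.] [519.3 284.4  20. ]
lever_hinge 0.25 [302. 210.] [566.  -22.3  20. ]
jar 0.9 [257. 259.] [523.3 305.9  10. ]
jar_mouth 0.74 [257. 221.] [526.  301.4 100.5]
jar_mouth 0.22 [268. 250.] [431.9 415
[... 226 characters left out ...]
.] [433.3 541.6   0. ]
{'clock': 1.2, 'qpos': array([-1.27246438e+00,  4.93569452e-01,  1.34547436e+00, -5.82827341e-06,
        1.30246733e+00, -9.54789920e-02]), 'dq': array([-4.58309150e-05,  5.98689278e-04, -1.33571440e-03,  1.18837611e-03,
       -1.47076908e-03, -1.09040282e-03]), 'effort': array([-2.98332277e-03, -8.78725362e+01, -3.82257199e+01,  7.04664993e-02,
        4.40239382e-02, -1.72898751e-05]), 'position': array([ 239.84025615, -577.17861186,  230.94267367]), 'orientation': array([3.08080607e+00, 6.14593579e-01, 4.18185829e-06]), 'contact_force': array([0.87315006, 0.34472668, 0.02238607]), 'moment': array([0.00373886, 0.00080564, 0.00074211]), 'opening': 91.10326869160913}
```

View pics/a.png

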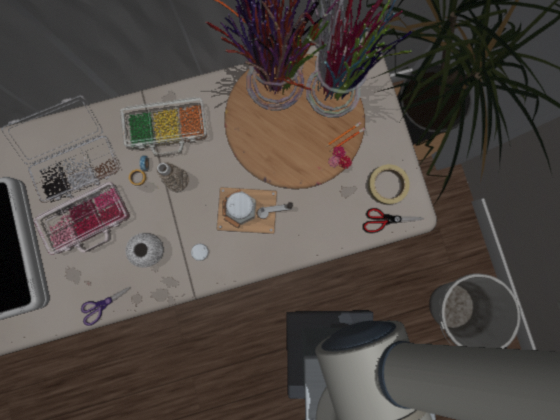

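View pics/b.png

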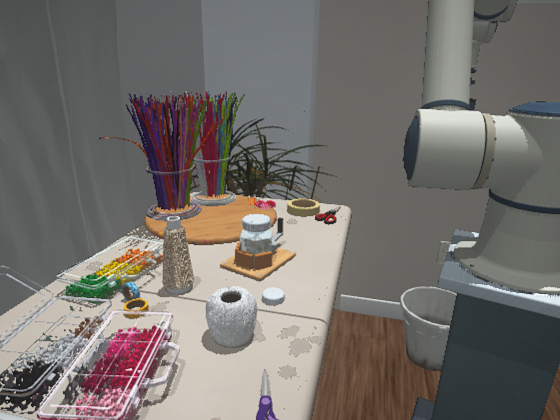

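The side and top views agree. The jar and stand are at about (525,305), with top pixel (240,208). The lever post is at top pixel (290,206), to the robot's right of the stand. The small white lid at (200,252) is the decoy. I'll refine these from depth.

```bash
cat >> h.py <<'E'
def go(p,yaw=None):
    "print scaled shift (tool axes) and turn from current pose to world TCP p, tool-x yaw (deg)"
    s=robot.observe(); M=R.from_rotvec(s['orientation']).as_matrix()
    cy=np.degrees(np.arctan2(M[1,0],M[0,0])); d=M.T@(np.array(p)-s['position'])
    print('at',s['position'].round(1),'yaw',cy.round(2),'shift/400',(d/400).round(4),'turn/30',None if yaw is None else round((cy-yaw)/30,4))
E
python3 - <<'E'
from h import *
c=vision.camera('top');P=cloud(c);save(c,'c.png',(190,160,320,260,6))
near=np.hypot(P[...,0]-525,P[...,1]-300)<140
for lo,hi in((104,118),(58,76),(15,30),(5,14)):
    m=near&(P[...,2]>lo)&(P[...,2]<hi)&(c['depth']>0); q=P[m]
    print(lo,hi,len(q),q.mean(0).round(1),q.min(0).round(),q.max(0).round())
    if lo in(104,5): print(cv2.minEnclosingCircle(q[:,:2].astype('f4')),cv2.minAreaRect(q[:,:2].astype('f4')))
    if lo==58: q=q[q[:,1]<240]; print(len(q),q.mean(0))
E
```

```text
104 118 555 [523.7 310.  108.8] [494. 280. 105.] [555. 340. 113.]
((523.8524780273438, 310.4320068359375), 31.09545135498047) ((524.1209716796875, 309.9037170410156), (59.70970916748047, 59.13181686401367), 44.26370620727539)
58 76 148 [512.8 280.1  71.6] [485. 184.  58.] [562. 344.  76.]
28 [527.46921492 190.77853531  68.60116056]
15 30 103 [562.5 266.3  26. ] [479. 169.  15.] [660. 355.  30.]
5 14 1376 [519.  291.6   8.8] [430. 177.   5.] [608. 438.  14.]
((517.05810546875, 307.4717102050781), 131.35635375976562) ((525.6111450195312, 308.0951843261719), (176.65109252929688, 259.5056457519531), 4.169158935546875)
```

View pics/c.png

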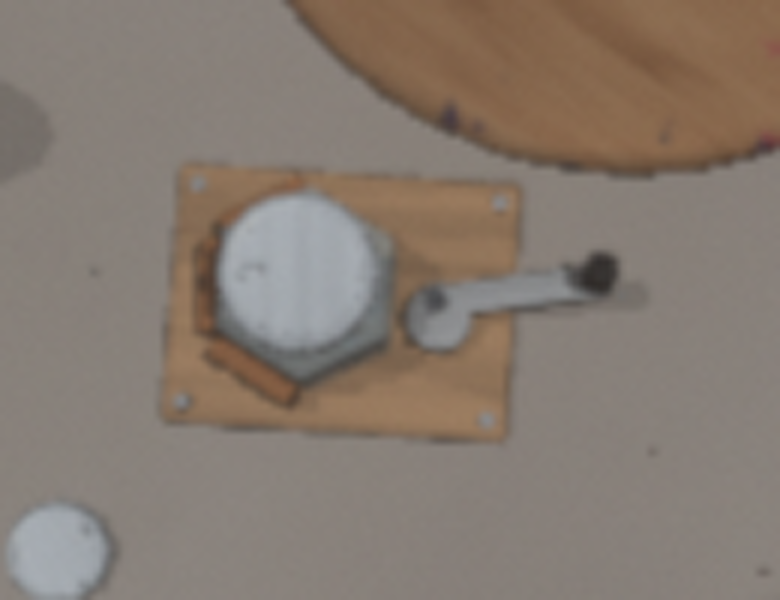

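The crop shows the stand turned about 3° from +90°. The pin is near crop pixel (434,300) and the black post near (600,270), which puts the lever at q≈1.7. Next I'll compute the approach to hover above the post.

```bash
python3 - <<'E'
from h import *
c=vision.camera('top')
f=lambda u,v,z:atz(c,((190+u/6)/560,(160+v/6)/420),z)
k=[f(*p,10) for p in((182,165),(520,185),(507,440),(163,422))]
for p in k: print(p.round(1))
print(np.mean(k,0),[np.degrees(np.arctan2(*(a-b)[[1,0]])) for a,b in((k[0],k[1]),(k[3],k[2]))])
print('post',f(600,270,70)); print('pin',f(434,300,30))
go([528,189,170],96)
E
```

```text
[582.3 365.2  10. ]
[571.5 220.2  10. ]
[462.  227.6  10. ]
[472.  373.4  10. ]
[521.95507841 296.60619745  10.        ] [np.float64(85.7480964990493), np.float64(86.09453794277242)]
post [526.75508837 189.64954298  70.        ]
pin [520.08587986 257.42420894  30.        ]
at [ 239.8 -577.2  230.9] yaw 22.56 shift/400 [ 1.4004 -1.4923  0.1522] turn/30 -2.4479
```

```bash
python3 -m inch '[[-1,0.08,-0.085,0,0],[-1,0.16,-0.17,0,0],[-1,0.24,-0.255,0,0],[-1,0.32,-0.34,0,0],[-1,0.4,-0.425,0,0]]' 10
python3 -m inch '[[-1,0.08,-0.085,0,0],[-1,0.16,-0.17,0,0],[-1,0.24,-0.255,0,0],[-1,0.32,-0.34,0,0],[-1,0.4,-0.425,0,-0.2]]'
python3 - <<'E'
from h import *
go([528,189,170],96)
E
```

```text
clock: 1.8
position: [322.6, -357.1, 231.0]
orientation: [3.081, 0.614, 0.0]
contact_force: [0.6, -0.3, 0.1]
opening: 91.5
clock: 2.3
position: [405.3, -138.7, 231.2]
orientation: [3.044, 0.775, 0.001]
contact_force: [0.6, -0.7, -0.3]
opening: 90.9
at [ 405.3 -138.7  231.2] yaw 28.56 shift/400 [ 0.661  -0.573   0.1529] turn/30 -2.2481
```

```bash
python3 -m inch '[[-1,0.08,-0.07,0,-0.28],[-1,0.16,-0.14,0,-0.56],[-1,0.24,-0.21,0,-0.84],[-1,0.32,-0.28,0,-0.99],[-1,0.4,-0.35,0,-0.99]]'
python3 - <<'E'
from h import *
go([528,189,170],96)
E
```

```text
clock: 2.8
position: [478.8, 60.9, 231.1]
orientation: [2.741, 1.534, 0.001]
contact_force: [0.7, -0.4, -0.2]
opening: 91.2
at [478.8  60.9 231.1] yaw 58.46 shift/400 [ 0.3371 -0.0628  0.1528] turn/30 -1.2513
```

```bash
python3 -m inch '[[-1,0.09,-0.015,0.03,-0.25],[-1,0.18,-0.03,0.06,-0.5],[-1,0.27,-0.045,0.09,-0.75],[-1,0.337,-0.063,0.12,-1],[-1,0.337,-0.063,0.153,-1]]'
python3 -m inch '[[-1,0,0,0,-0.25],[-1,0,0,0,-0.25],[-1,0,0,0,-0.25],[-1,0,0,0,-0.25],[-1,0,0,0,-0.25]]'
python3 - <<'E'
from h import *
go([528,189,170],96)
c=vision.camera('wrist');save(c,'d.png')
for q,z in(('lever_grip',52),('lever_hinge',20),('lid',90),('jar_mouth',100.5),('lid_mark',110)):
    for r in models.tip_of(c,q)[:2]: print(q,round(r['conf'],2),(np.array(r['xy'])*[560,420]).round(),atz(c,r['xy'],z).round(1))
P=cloud(c);m=(P[...,2]>62)&(P[...,2]<78)&(P[...,1]<225)&(abs(P[...,0]-527)<40);q=P[m]
print(len(q)); 
if len(q):print(q.mean(0),q.min(0),q.max(0))
m=(P[...,2]>104)&(P[...,2]<116)&(np.hypot(P[...,0]-524,P[...,1]-310)<45);q=P[m]
if len(q)>5:print(len(q),cv2.minEnclosingCircle(q[:,:2].astype('f4')))
E
```

```text
clock: 3.3
position: [529.0, 190.0, 169.3]
orientation: [2.246, 2.196, 0.003]
contact_force: [0.3, -0.2, 0.2]
opening: 90.9
clock: 3.8
position: [528.1, 186.8, 170.0]
orientation: [2.109, 2.328, 0.001]
contact_force: [-0.0, -0.3, 0.1]
opening: 91.1
at [528.1 186.8 170. ] yaw 95.64 shift/400 [0.0055 0.0003 0.0001] turn/30 -0.0118
lever_grip 0.79 [277. 206.] [527.  189.3  52. ]
lever_hinge 0.94 [276. 123.] [519.6 259.8  20. ]
lid 0.72 [288.  44.] [522.4 311.9  90. ]
225
[527.72353282 192.78785908  69.19982225] [520.96244341 185.49889144  62.54061245] [534.47522938 198.93138716  71.42553315]
7676 ((523.66357421875, 311.28521728515625), 31.442855834960938)
```

View pics/d.png

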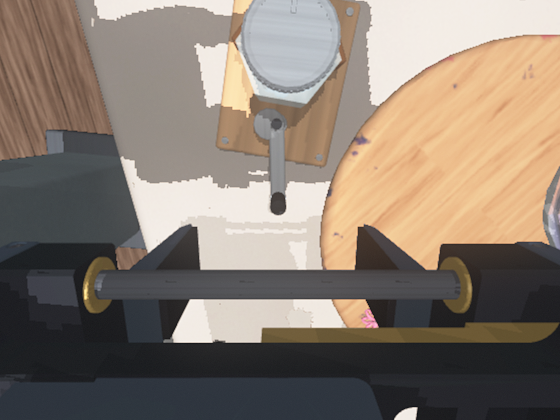

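The wrist view shows the post at pixel (278,205), lined up between the fingers, and the lid at (291,42). I'll descend over the post and pinch it.

```bash
python3 -m inch '[[-1,0.008,0,0.1,0],[-0.5,0.008,0,0.19,0],[-0.3,0.008,0,0.25,0],[-0.3,0.008,0,0.275,0],[-0.3,0.008,0,0.275,0]]' 30
python3 -m inch '[[1,0,0,0,0],[1,0,0,0,0],[1,0,0,0,0],[1,0,0,0,0],[1,0,0,0,0]]' 30
python3 - <<'E'
from h import *
s=robot.observe()
M=R.from_rotvec(s['orientation']).as_matrix(); cy=np.arctan2(M[1,0],M[0,0])
p=s['position'][:2]; pin=np.array([519.8,257.1]); d=p-pin; print(p,s['opening'],s['contact_force'],np.hypot(*d))
a0=np.degrees(np.arctan2(*d[::-1])); print(a0,a0+360-175.9)
# arc: clockwise rotation by t about pin, in starting tool axes (x,y)
for t in range(8,41,8):
    r=R.from_euler('z',-t,degrees=True).as_matrix()[:2,:2]
    sh=(r@d-d)@M[:2,:2]; print(t,(sh/400).round(4),round(t/30,4))
E
```

```text
clock: 4.6
position: [527.1, 190.0, 58.9]
orientation: [-2.106, -2.329, 0.003]
contact_force: [0.2, 0.6, -0.4]
opening: 62.2
clock: 5.1
position: [527.8, 190.2, 60.2]
orientation: [2.107, 2.33, 0.001]
contact_force: [-0.4, -0.3, -0.5]
opening: 22.1
[527.81445997 190.20464196] 22.12585569014124 [-0.4343825  -0.30689157 -0.52366335] 67.37373743129143
-83.16818890444056 100.93181109555942
8 [ 0.0012 -0.0235] 0.2667
16 [ 0.0057 -0.0465] 0.5333
24 [ 0.0133 -0.0688] 0.8
32 [ 0.0239 -0.0897] 1.0667
40 [ 0.0374 -0.109 ] 1.3333
```

```bash
python3 -m inch '[[1,0,0,0,0],[1,0,0,0,0],[1,0.001,-0.018,0,0.2],[1,0.004,-0.035,0,0.4],[1,0.008,-0.052,0,0.6]]' 30
python3 -m inch '[[1,0.001,-0.018,0,0.2],[1,0.004,-0.035,0,0.4],[1,0.008,-0.052,0,0.6],[1,0.015,-0.069,0,0.8],[1,0.023,-0.085,0,1]]'
python3 - <<'E'
from h import *
s=robot.observe();d=s['position'][:2]-np.array([519.8,257.1]);print(np.hypot(*d),(np.degrees(np.arctan2(*d[::-1]))-175.9)%360);go(s['position'])
E
```

```text
clock: 5.6
position: [506.6, 191.0, 59.9]
orientation: [2.45, 1.966, 0.0]
contact_force: [-0.0, 0.8, 2.5]
opening: 13.3
clock: 6.1
position: [474.3, 207.0, 59.8]
orientation: [2.875, 1.266, -0.003]
contact_force: [-2.5, -3.8, 6.5]
opening: 13.1
67.66849894871397 51.878939185358036
at [474.3 207.   59.8] yaw 47.52 shift/400 [0. 0. 0.] turn/30 None
```

```bash
python3 -m inch '[[1,0.001,-0.018,0,0.2],[1,0.004,-0.035,0,0.4],[1,0.008,-0.052,0,0.6],[1,0.015,-0.069,0,0.8],[1,0.023,-0.085,0,1]]' 45
python3 - <<'E'
from h import *
s=robot.observe();d=s['position'][:2]-np.array([519.8,257.1]);print(np.hypot(*d),(np.degrees(np.arctan2(*d[::-1]))-175.9)%360);go(s['position'])
E
```

```text
clock: 6.6
position: [454.4, 236.4, 59.7]
orientation: [3.104, 0.479, -0.005]
contact_force: [-8.8, -5.8, 11.5]
opening: 13.3
68.62143088589517 21.64153385491761
at [454.4 236.4  59.7] yaw 17.53 shift/400 [0. 0. 0.] turn/30 None
```

```bash
python3 -m inch '[[1,0.001,-0.012,0,0.14],[1,0.002,-0.024,0,0.28],[1,0.004,-0.036,0,0.42],[1,0.007,-0.048,0,0.56],[1,0.011,-0.059,0,0.7]]' 45
python3 - <<'E'
from h import *
s=robot.observe();d=s['position'][:2]-np.array([519.8,257.1]);print(np.hypot(*d),(np.degrees(np.arctan2(*d[::-1]))-175.9+180)%360-180,s['contact_force']);go(s['position'])
E
```

```text
clock: 7.1
position: [450.4, 259.8, 59.6]
orientation: [3.138, -0.093, -0.008]
contact_force: [-15.3, -7.7, 18.3]
opening: 13.3
69.48984425362123 1.8801075598757109 [-15.34379038  -7.65656053  18.26399961]
at [450.4 259.8  59.6] yaw -3.39 shift/400 [0. 0. 0.] turn/30 None
```

```bash
python3 -m inch '[[1,-0.001,-0.004,-0.002,0.04],[1,-0.002,-0.008,-0.004,0.08],[1,-0.003,-0.012,-0.006,0.12],[1,-0.003,-0.014,-0.008,0.12],[1,-0.003,-0.014,-0.008,0.12]]' 45
python3 - <<'E'
from h import *
s=robot.observe();d=s['position'][:2]-np.array([519.8,257.1]);print(np.hypot(*d),(np.degrees(np.arctan2(*d[::-1]))-175.9+180)%360-180,s['contact_force']);go(s['position'])
E
```

```text
clock: 7.6
position: [450.8, 265.0, 60.8]
orientation: [3.133, -0.186, -0.006]
contact_force: [5.6, -8.2, -37.4]
opening: 12.7
69.4488582345989 -2.438375816780564 [  5.61113149  -8.20681782 -37.44345785]
at [450.8 265.   60.8] yaw -6.81 shift/400 [0. 0. 0.] turn/30 None
```

```bash
python3 -m inch '[[1,0,-0.004,0.005,0],[1,0,-0.006,0.005,0],[1,0,-0.006,0.005,0],[0,0,-0.006,0.005,0],[0,0,0,0.005,0]]' 45
python3 -m inch '[[0,0,0,0.005,0],[0,0,0,-0.08,0],[0,0,0,-0.16,0],[-1,0,0,-0.24,0],[-1,-0.06,0,-0.3,0]]'
python3 - <<'E'
from h import *
c=vision.camera('wrist');save(c,'e.png')
for n in('wrist','top'):
  c=vision.camera(n)
  for q,z in(('lever_grip',52),('lever_hinge',20),('lid',90),('lid_mark',110)):
    for r in models.tip_of(c,q)[:2]: print(n,q,round(r['conf'],2),(np.array(r['xy'])*[560,420]).round(),atz(c,r['xy'],z).round(1))
  P=cloud(c)
  for nm,lo,hi,x,y,rr in(('post',64,78,451,261,30),('lid',104,116,524,310,45)):
    m=(P[...,2]>lo)&(P[...,2]<hi)&(np.hypot(P[...,0]-x,P[...,1]-y)<rr);q=P[m]
    if len(q)>5:print(n,nm,len(q),q.mean(0).round(1),cv2.minEnclosingCircle(q[:,:2].astype('f4')))
E
```

```text
clock: 8.1
position: [452.3, 266.3, 60.7]
orientation: [3.136, -0.188, -0.001]
contact_force: [0.7, -0.1, 0.2]
opening: 26.3
clock: 8.6
position: [431.0, 270.0, 183.0]
orientation: [-3.134, 0.189, -0.006]
contact_force: [0.5, 0.4, -0.6]
opening: 58.7
wrist lever_grip 0.77 [280. 180.] [449.1 265.2  52. ]
wrist lever_hinge 0.88 [274.  99.] [522.4 262.2  20. ]
wrist lid 0.95 [202. 101.] [521.8 315.9  90. ]
wrist lid 0.75 [144. 217.] [438.1 379.8  90. ]
wrist lid_mark 0.74 [152. 206.] [450.5 362.4 110. ]
wrist lid_mark 0.73 [152.  99.] [525.3 345.6 110. ]
wrist post 204 [451.6 264.4  69.5] ((451.115478515625, 264.3345642089844), 6.999066352844238)
wrist lid 6612 [524.3 313.3 109.9] ((523.7415771484375, 313.84075927734375), 31.451902389526367)
top lid 0.66 [243. 204.] [529.  302.8  90. ]
top lid_mark 0.52 [224. 205.] [523.4 343.4 110. ]
top lid 131 [543.  322.  108.9] ((537.7989501953125, 318.82220458984375), 25.800764083862305)
```

View pics/e.png

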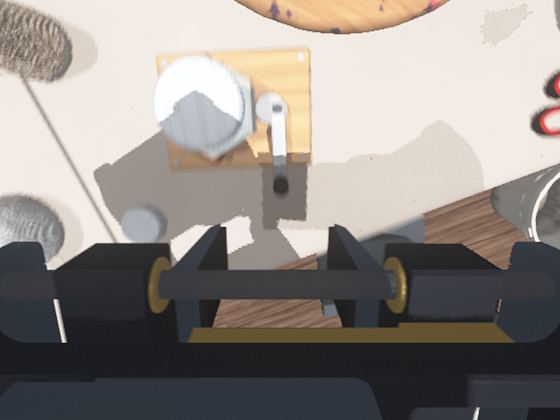

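The lever now points away from the stand along its shut direction, with the post at pixel (281,185). Measured against my pin estimate it is within about 2° of the end stop. The jar has moved about 2 mm into the cradle, so the clamp is pressing on it. Next is the lid.

```bash
python3 - <<'E'
from h import *
go([523.9,313.5,150],40)
E
```

```text
at [428.7 269.3 180.3] yaw -6.85 shift/400 [ 0.2232 -0.1382  0.0754] turn/30 -1.5617
```

```bash
python3 -m inch '[[-1,0.08,-0.05,0,-0.2],[-1,0.16,-0.1,0,-0.4],[-1,0.223,-0.138,0,-0.6],[-1,0.223,-0.138,0.04,-0.8],[-1,0.223,-0.138,0.075,-1]]' 40
python3 -m inch '[[-1,0,0,0,-0.2],[-1,0,0,0,-0.4],[-1,0,0,0,-0.56],[-1,0,0,0,-0.56],[-1,0,0,0,-0.56]]'
python3 - <<'E'
from h import *
go([523.9,313.5,101],40)
c=vision.camera('wrist');P=cloud(c)
m=(P[...,2]>106)&(P[...,2]<113)&(np.hypot(P[...,0]-524,P[...,1]-313)<40);q=P[m]
print(len(q),q.mean(0),cv2.minEnclosingCircle(q[:,:2].astype('f4')))
E
```

```text
clock: 9.65
position: [524.6, 313.8, 149.8]
orientation: [-3.076, -0.637, -0.0]
contact_force: [-1.3, 0.4, 0.4]
opening: 91.3
clock: 10.15
position: [523.8, 313.5, 150.7]
orientation: [2.954, 1.069, -0.001]
contact_force: [0.3, 0.0, 0.2]
opening: 91.3
at [523.8 313.5 150.7] yaw 39.8 shift/400 [0.0002 0.0003 0.1241] turn/30 -0.0065
6194 [526.65263094 315.9715263  109.958426  ] ((524.519287109375, 314.2129211425781), 31.265432357788086)
```

```bash
python3 -m inch '[[-1,0,0,0.06,0],[-1,0,0,0.11,0],[-1,0,0,0.124,0],[-1,0,0,0.124,0],[1,0,0,0.124,0]]' 45
python3 -m inch '[[1,0,0,0,0],[1,0,0,0,0],[1,0,0,0,0],[1,0,0,0,0],[1,0,0,0,0]]'
```

```text
clock: 10.7
position: [524.2, 313.8, 102.1]
orientation: [-2.953, -1.073, -0.001]
contact_force: [-0.1, -0.7, 0.1]
opening: 85.6
clock: 11.2
position: [524.1, 313.6, 101.8]
orientation: [2.952, 1.073, 0.001]
contact_force: [-0.2, -2.1, 6.5]
opening: 61.3
```

```bash
python3 -m inch '[[1,0,0,0,-0.1],[1,0,0,0,-0.3],[1,0,0,0,-0.5],[1,0,0,0,-0.75],[1,0,0,0,-1]]' 50
python3 - <<'E'
from h import *
s=robot.observe();go(s['position']);print(s['contact_force'],s['moment'])
E
```

```text
clock: 11.7
position: [524.5, 314.1, 102.4]
orientation: [2.569, 1.808, 0.003]
contact_force: [-0.4, -0.2, 14.2]
opening: 61.1
at [524.5 314.1 102.4] yaw 70.26 shift/400 [0. 0. 0.] turn/30 None
[-0.37894632 -0.18680363 14.17343564] [-0.08979253  0.09406512 -0.14818326]
```

```bash
python3 -m inch '[[1,0,0,0,-0.15],[1,0,0,0,-0.3],[1,0,0,0,-0.45],[1,0,0,0,-0.6],[1,0,0,0,-0.6]]' 50
python3 - <<'E'
from h import *
s=robot.observe();go(s['position']);print(s['contact_force'],s['moment'])
c=vision.camera('wrist');save(c,'f.png',(100,0,460,270,2.2))
P=cloud(c);m=(P[...,2]>106)&(P[...,2]<118)&(np.hypot(P[...,0]-524,P[...,1]-313)<36);q=P[m];print(len(q),q.mean(0))
for r in models.tip_of(c,'lid_mark')[:3]: print(r['conf'],np.array(r['xy'])*[560,420],atz(c,r['xy'],111))
c=vision.camera('top')
for r in models.tip_of(c,'lid_mark')[:3]: print(r['conf'],np.array(r['xy'])*[560,420],atz(c,r['xy'],111))
E
```

```text
clock: 12.2
position: [524.7, 314.2, 102.6]
orientation: [2.257, 2.185, 0.004]
contact_force: [0.2, 0.8, 14.5]
opening: 61.6
at [524.7 314.2 102.6] yaw 88.14 shift/400 [0. 0. 0.] turn/30 None
[ 0.17435577  0.83670699 14.52386933] [-0.00837226 -0.00426395  0.13015001]
7694 [524.3822205  321.90995167 110.71218711]
0.91 [228.984 233.814] [501.11706061 335.5422109  111.        ]
0.79 [146.328 104.412] [469.10069265 396.77353789 111.        ]
```

View pics/f.png

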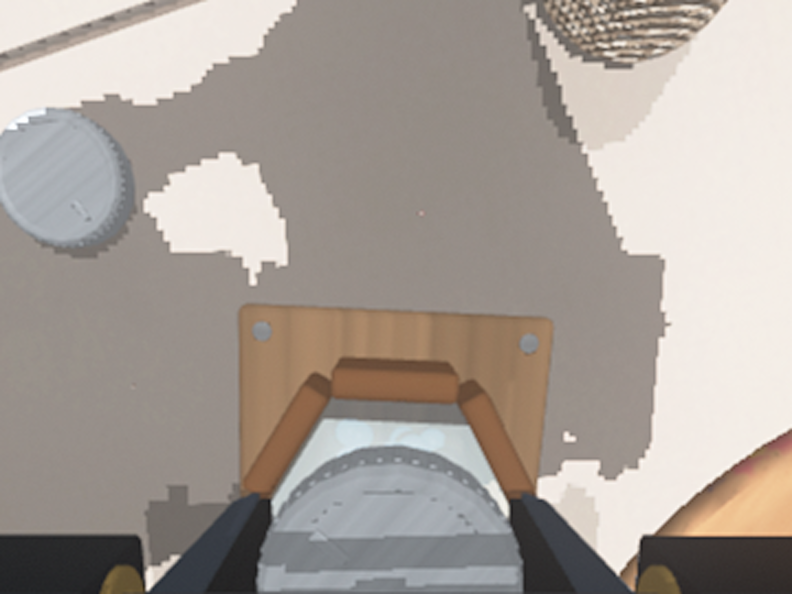

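The mark, seen at crop pixel (325,540), is about 52° from the stand's +x axis. The decoy lid is untouched at (60,180). I'll turn 6° more for margin, then lift straight up.

```bash
python3 -m inch '[[1,0,0,0,-0.1],[1,0,0,0,-0.2],[1,0,0,0,-0.2],[1,0,0,-0.005,-0.2],[1,0,0,-0.01,-0.2]]' 50
python3 - <<'E'
from h import *
s=robot.observe();go(s['position']);print(s['contact_force'],s['moment'])
E
```

```text
clock: 12.9
position: [523.8, 313.7, 105.5]
orientation: [-2.143, -2.297, -0.0]
contact_force: [0.1, -0.9, -0.7]
opening: 61.8
at [523.8 313.7 105.5] yaw 93.96 shift/400 [0. 0. 0.] turn/30 None
[ 0.06480354 -0.92799688 -0.74297872] [ 0.01009296 -0.12442203  0.01440705]
```

```bash
python3 -m inch '[[1,0,0,-0.02,0],[1,0,0,-0.04,0],[1,0,0,-0.06,0],[1,0,0,-0.08,0],[1,0,0,-0.08,0]]' 50
python3 -m inch '[[1,0,0,0,0],[1,0,0,0,0],[1,0,0,0,0],[1,0,0,0,0],[1,0,0,0,0]]'
python3 - <<'E'
from h import *
s=robot.observe();print(s['contact_force'],s['opening'])
c=vision.camera('side');save(c,'g.png',(180,160,340,280,5))
for q,z in(('lid',125),('jar_mouth',100.5),('lever_grip',52)):
  for r in models.tip_of(c,q)[:2]: print(q,r['conf'],np.array(r['xy'])*[560,420],atz(c,r['xy'],z))
c=vision.camera('wrist');P=cloud(c);m=(P[...,2]>125)&(P[...,2]<155)&(np.hypot(P[...,0]-524,P[...,1]-313)<36);q=P[m];print(len(q),q.mean(0),q.std(0))
E
```

```text
clock: 13.4
position: [524.3, 313.9, 138.7]
orientation: [2.143, 2.296, 0.003]
contact_force: [1.2, 0.0, -0.3]
opening: 61.2
clock: 13.9
position: [523.7, 313.6, 137.1]
orientation: [-2.143, -2.297, 0.001]
contact_force: [-0.2, 0.1, -0.5]
opening: 61.2
[-0.2005684   0.10280104 -0.45532197] 61.18514086197647
lid 0.95 [253.792 212.898] [525.61528583 315.66450228 125.        ]
lid 0.87 [273.504 298.284] [323.43882834 587.09993064 125.        ]
jar_mouth 0.7 [258.104 220.5  ] [526.64636956 296.09314145 100.5       ]
lever_grip 0.58 [294.    239.904] [457.34173002 251.80909965  52.        ]
8531 [522.81379843 322.83160288 144.46639475] [16.21410195 16.33458661  3.70900753]
```

View pics/g.png

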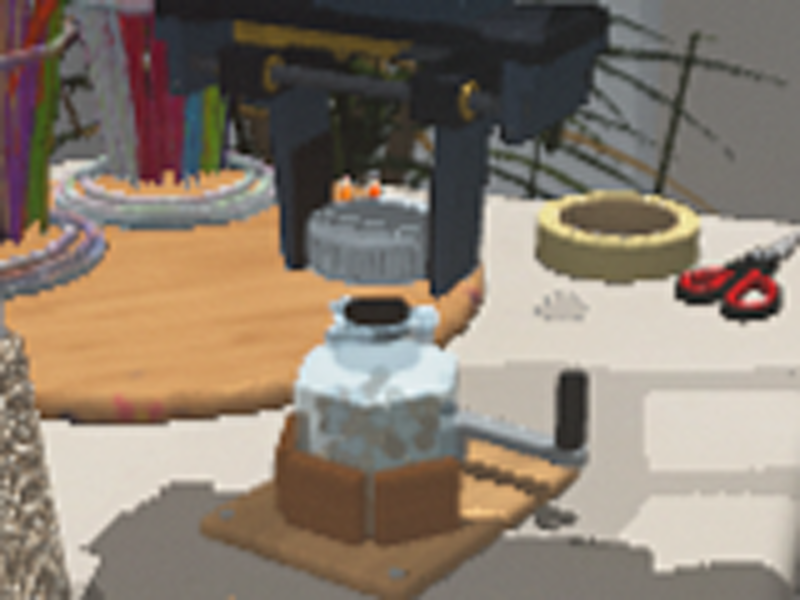

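The side view shows the lid held level above the open jar, with the lid at crop pixel (370,240) and the mouth at (378,310). The jar is still in its stand and the lever is shut. I'm handing in.

```bash
python3 -c "
from workcell import robot
print(robot.hand_in())"
```

```text
the job is handed in; nothing more can be done
None
```

I swung the clamp lever shut, unscrewed the lid and lifted it clear, then handed in at about 14 s of the 53 s allowed. No verdict is reported.

- **Lever:** I pinched the post and swung it about 100° clockwise. Measured from my estimated pin position, it ended about 2° past the end stop, which is within measurement error. The jar had moved 2–3 mm into the cradle, so the clamp is pressing on it.
- **Lid:** I turned it about 54° anticlockwise with a 50 N grip. The mark was seen at about 52° before the last 6°. The wrist force then dropped to roughly the lid's own weight, so the threads had let go.
- **Final pose:** The gripper holds the lid still, opening 61 mm, with no load from the jar. Its top is at about 145 mm, which puts its lower edge about 25 mm above the mouth.
- **Centring:** The lid is within about 2 mm of where it sat on the jar.

Some checks were weak or disagreed:
- **Lever view:** the top camera could not see the lever in its final position. The network's side-view estimate of the post was about 14 mm off the wrist depth measurement, which I trusted.
- **Mouth position:** the side-view estimate of the jar mouth, less certain (0.70), was about 17–20 mm off in y from the lid centre, but the picture shows the lid centred.
- **Level:** I judged this from the picture and the tool orientation, not from a plane fit.
- **Bystanders:** I did not measure them afterwards. The gripper did not go near them, and the ones in view looked unmoved.

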